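# Free a stuck heating block from its heater

### The arm

A 6-joint arm with a two-finger parallel gripper is mounted at the origin on the work surface. World frame = base frame: x ahead of the robot, y to its left, z up, the work surface at z = 0. Lengths are in m, angles in rad, forces in N, time in s.
With the tool pointing down it reaches from about 0.275 to 0.825 m from the base axis. Payload 4.9 kg.
Tool frame: the origin (TCP) lies midway between the tips of the shut fingers; the grasp point (between the pads) lies 19 mm behind it (bot.grip_depth is the distance from the TCP to the grasp point, in m); z points along the fingers, y is the line along which they close (so a half turn about z gives the same grasp; the last joint's range is limited). The gripper opens to 85 mm and grips with 20 to 120 N. Pads are 22 mm wide; open, the fingers measure 114 mm over their backs; the gripper's body (76 mm by 85 mm) begins 54 mm behind the grasp point. The pads swing forward as they close: fully open they stand 13 mm farther back than shut.
Start: joints at [1.205, 0.326, -0.193, 1.052, 0, 1.437], TCP at [0.126, 0.535, 0.231] pointing down, gripper open.
Joint ranges: [-2.65, 2.65], [-0.97, 1.79], [-1.3, 1.35], [-1.93, 2.1], [-1.47, 1.37], [-3.14, 3.14]. Speed limits (rad/s): [2.57, 2.57, 3.14, 3.14, 3.14, 3.14].

### API

Orientations are given as a unit quaternion [w, x, y, z].
In Python, from cell import bot gives the robot as it stands. Calls block until the motion is done:
- bot.move_pose(position, orientation): joint-space move of the TCP to a pose.
- bot.move_linear(position, speed=0.15, rotation=None, until_force=None): straight line of the TCP; rotation=None keeps the orientation; speed is the mean speed in m/s. With until_force (N) it stops when the force on the tool has changed by that much, and returns True; else False.
- bot.goto_joints(angles): joint-space move.
- bot.set_gripper(opening, grasp_force=None): opening from 0.0 (shut) to 1.0 (fully open); grasp_force is the grip in N (None keeps the last); returns when the fingers have stopped.
- bot.wait(seconds).
- bot.solve_ik(position, orientation): joint angles nearest the present ones, or None.
- bot.camera(name): name is "side" or "top" or "wrist"; returns the picture (384x512x3 uint8, red, green, blue); there is no depth.
- bot.calibration(name): a dict with "mtx" (3x3 intrinsics, pixels), "extrinsics" (4x4, takes a point from world to camera coordinates); the wrist camera has in their place "hand_eye" (4x4, takes a point from camera to tool coordinates, whose origin is the TCP and whose axes are the flange's). Camera axes: x right, y down, z forward; pixel columns grow to the right and rows downward; lengths in m; the calibration is good to about 2 mm. A picture is of the moment at which its call begins: read the wrist's pose just before it. calibration takes no time and is no camera call.
A pose or a line that the arm cannot do raises bot.PlanningError and nothing moves.
- bot.close_job(): hands the job in; it is judged then, once.
Trained networks look in the newest picture that a camera, given by its name, has taken for a name from the list of things; names that differ only in an ending like _2 or _b are one class to them, and where a whole thing is asked for, a point or a joint stands for the part that bears it (a point fixed in the world has none). Each returns a list of dicts, best first, with "confidence" (0 to 1); they miss things now and then, are a little off and sometimes report something else, mostly with a low value. They report only what shows in the picture. A call takes as long as a camera call.
- bot.search_frame(camera, thing): "bbox" ([left, top, width, height] in pixels, round what is visible of it).
Readings, each from a call of its own:
- bot.read_clock(): time.
- bot.read_joint_positions(): joint angles.
- bot.read_joint_vel(): joint speeds.
- bot.read_joint_efforts(): joint torques, N m.
- bot.read_position(): TCP position.
- bot.read_tool_rot(): TCP orientation.
- bot.read_ft_force(): force on the tool from outside, world axes, zero at the start.
- bot.read_moment(): the same for the moment, N m.
- bot.read_gripper_width(): opening from 0.0 (shut) to 1.0 (fully open).
- bot.read_finger_force(): force on a finger pad.
Only numpy, scipy, OpenCV 4.12 (cv2) and the standard library are available. Lean on these libraries where they do the work, as an engineer would, in place of code of your own. Each camera call takes 0.05 s, during which the arm holds its last target. There are 200 camera calls.

### The job

The heater is cold and dried buffer has stuck its aluminium block in the well: press the cap of the clamped spray bottle briefly to wet the seam and let it spring back up, then take the block by its lift-out handle and rock it sideways, left and right across the bar by a good five degrees, at least twice each way, easing it up as it loosens. Finish while holding the block level and still just clear of the heater, straight above its well (a finger's breadth or two over the rim). Leave the other things on the bench alone.

Things in the scene. Friction and masses are not known exactly. Their poses are not given: they have to be found in the camera images.
- heater: Dry-block heater fixed to the bench: cream case 231 (x) x 140 (y) x 85 mm high. Origin: on the bench under the middle of its well; x along the well's long side, away from the sloping control panel (case from x = -165, the panel end, to +66 mm), y to the left seen from the panel end, z up. All directions left and right are along this y
- rim (a point): middle of the rectangular well's mouth in the case top, 85 mm above the bench; axes as the heater's. The well is 94 (x) x 74 mm (y), its floor 45 mm above the bench, so 40 mm deep
- left_strip (a point): middle of the line, along x, on which the left sprung steel strip bears on the block's side: y = +30 mm, 82 mm above the bench (3 mm below the rim). The strip can be pushed back 3 mm and resists the block sliding up with about 10 to 18 N of friction, until it has risen about 17 mm
- right_strip (a point): the same for the right strip, y = -30 mm. A straight pull against both takes some 25 to 45 N; but when the block is tipped sideways about one strip, its other side climbs 6 mm per 0.1 rad for 10 to 20 N of pull and 1 to 2 N m of tipping at the handle, so tipping to and fro about alternate strips walks it up
- block: Aluminium heating block, 90 (x) x 60 (y) x 52 mm high, ten vial holes in its top and a lift-out handle, 0.45 to 0.7 kg. Origin: middle of its underside; axes as the heater's. It starts seated on the well floor, its top 12 mm above the rim. Its lowest 20 mm are 3 mm narrower each side, so there is room to tip it sideways by about 0.15 rad; 2 mm of play at the well's ends
- handle (a point): centre of the handle's black bar, 92 mm above the block's underside (40 mm above its top); bar 78 mm long along the block's x, 12 mm wide (y) and 20 mm high, on two 8 mm upright posts at x = +/-32 mm; free space under it. Seated, 137 mm above the bench. Grip it firmly across (some 70 N, pads at mid height), or it turns in the fingers. Axes as the block's
- nozzle (a joint): the spray cap's travel in m: 0 up, 0.007 fully down; a spring returns it; it starts to move at about 2 N and is fully down at about 7 N
- nozzle_top (a point): middle of the flat top of the round spray cap (25 mm across, 18 mm high, a short nozzle on its side), 175 mm above the bench when up, on a 56 mm wide bottle clamped in a fixed stand at the heater's left (+y), nozzle towards the heater. y axis: away from the nozzle; that way, 88 mm off, stands the stand's rod, 12 mm thick, 168 mm high; its base is 110 x 165 mm
- vial_rack: bystander: grey rack with small amber vials, 126 x 62 x 41 mm, beside the heater's right side; origin under its middle
- beaker: bystander: glass beaker, 68 mm wide, 85 mm high, behind the heater's far end; origin under its middle
- wrench: bystander: steel wrench 130 mm long, lying along its x; origin under its middle
- reagent_bottle: bystander: capped plastic bottle, 68 mm wide, 150 mm high; origin under its middle
- carton: bystander: flat blue carton 150 x 95 x 30 mm; origin under its middle
- spare_block: bystander: a second aluminium block without a handle, 90 x 60 x 52 mm, lying on the bench; origin under its middle
- dish: bystander: white weighing dish, 84 mm wide, 20 mm high; origin under its middle
- mouse: bystander: black computer mouse, 108 x 60 x 32 mm; origin under its middle

How it is judged:
On the way, in this order (a step that is already met when the one before it is completed fails the run):
1. the spray cap is pressed down (5 mm of its 7 mm or more) (value of joint nozzle above 0.005 m), for 0.05 s.
2. the spray cap is let back up (value of joint nozzle below 0.002 m), for 0.1 s.
3. the held block, in its well, is rocked to the left (3 degrees or more) (y of handle in the frame of heater above 0.0015 m and angle between block's own z axis and vertical above 0.05 rad and z of block in the frame of heater below 0.07 m and contact force between the fingers and block above 1 N), for 0.05 s.
4. then to the right (y of handle in the frame of heater below -0.0015 m and angle between block's own z axis and vertical above 0.05 rad and z of block in the frame of heater below 0.07 m and contact force between the fingers and block above 1 N), for 0.05 s.
5. then to the left again (all of step 3), for 0.05 s.
At the end, for the whole second after the job is handed in: the block hangs still in the gripper, touching nothing else of the heater: its underside 4 to 50 mm above the rim, its middle within 25 mm of the well's middle, level within 8 degrees and in line with the well within 11 degrees; the spray cap is up (z of block in the frame of heater between 0.089 and 0.135 m and horizontal distance between block and rim below 0.025 m and angle between block's own z axis and vertical below 0.14 rad and angle between the x axis of block and the x axis of heater, either way round below 0.2 rad and linear speed of block below 0.02 m/s and contact force between the fingers and block above 1 N and contact force between block and heater below 0.2 N and value of joint nozzle below 0.002 m); the arm keeps its last pose, push and grip.
It fails at once if another thing on the bench is moved by more than 25 mm (distance of any of vial_rack, beaker, wrench, reagent_bottle, carton, spare_block, dish, mouse from where it was at the start of the episode above 0.025 m).
It also fails if it takes over 45 s, if anything falls off the work surface, if the arm or the gripper's body presses on something with over 40 N, if the wrist force passes 120 N, or if a joint passes its speed limit or range.

## Working session

There is one attempt and no reset: what is moved stays moved. The work goes in short steps, each a Python script; the robot and the scene stay as the last script left them, time stands still between calls to the robot, and variables do not carry over. Pictures are saved under pics/ and viewed, at most 10 in all, crops included, and the job is handed in when it is done.

```bash
mkdir -p pics; ls; python3 - <<'E'
from cell import bot
import cv2,numpy as np
ims=[]
for c in("top","side"):
    im=bot.camera(c); cv2.imwrite(f"pics/{c}0.png",im[:,:,::-1]); ims.append(im)
    for t in("heater","block","handle","nozzle_top","vial_rack","beaker","nozzle"):
        print(c,t,[(np.round(d["bbox"]).tolist(),round(d["confidence"],2)) for d in bot.search_frame(c,t)[:2]])
    k=bot.calibration(c); print(np.round(k["mtx"],1).tolist(),np.round(k["extrinsics"],3).tolist())
print(bot.read_clock(),bot.read_tool_rot(),bot.read_ft_force())
E
```

```text
pics
top heater [([273.0, 149.0, 51.0, 75.0], 0.87), ([288.0, 155.0, 21.0, 30.0], 0.4)]
top block [([287.0, 156.0, 20.0, 30.0], 0.65)]
top handle [([292.0, 155.0, 16.0, 29.0], 0.92)]
top nozzle_top []
top vial_rack [([328.0, 148.0, 25.0, 36.0], 0.92)]
top beaker [([281.0, 118.0, 20.0, 26.0], 0.69)]
top nozzle [([289.0, 157.0, 20.0, 29.0], 0.71), ([238.0, 158.0, 9.0, 10.0], 0.59)]
[[376.0, 0.0, 260.9], [0.0, 376.0, 184.9], [0.0, 0.0, 1.0]] [[0.009, -1.0, -0.018, -0.04], [-0.995, -0.007, -0.104, 0.507], [0.104, 0.018, -0.994, 1.269], [0.0, 0.0, 0.0, 1.0]]
side heater [([235.0, 172.0, 64.0, 49.0], 0.58)]
side block [([238.0, 170.0, 29.0, 24.0], 0.91)]
side handle [([238.0, 168.0, 27.0, 24.0], 0.6)]
side nozzle_top [([240.0, 198.0, 7.0, 8.0], 0.6)]
side vial_rack [([233.0, 163.0, 36.0, 14.0], 0.59)]
side beaker [([206.0, 179.0, 16.0, 28.0], 0.73), ([232.0, 168.0, 69.0, 50.0], 0.62)]
side nozzle []
[[496.7, 0.0, 255.9], [0.0, 496.7, 197.4], [0.0, 0.0, 1.0]] [[-0.989, -0.149, 0.007, 0.508], [-0.107, 0.678, -0.728, 0.181], [0.103, -0.72, -0.686, 1.786], [0.0, 0.0, 0.0, 1.0]]
0.8 [5.69192023e-06 1.15629660e-01 9.93292394e-01 3.34216610e-05] [0.0961828  0.28447621 1.08121845]
```

```bash
python3 - <<'E'
import cv2,numpy as np
a=cv2.imread("pics/top0.png")[90:270,190:400]; b=cv2.imread("pics/side0.png")[120:270,170:350]
a=cv2.resize(a,None,fx=2.2,fy=2.2,interpolation=2);b=cv2.resize(b,None,fx=1.85,fy=1.85,interpolation=2)
o=np.zeros((400,800,3),np.uint8);o[:a.shape[0],:a.shape[1]]=a;o[:b.shape[0],464:464+b.shape[1]]=b
cv2.imwrite("pics/c0.png",o)
E
```

```text
(no output)
```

View pics/c0.png

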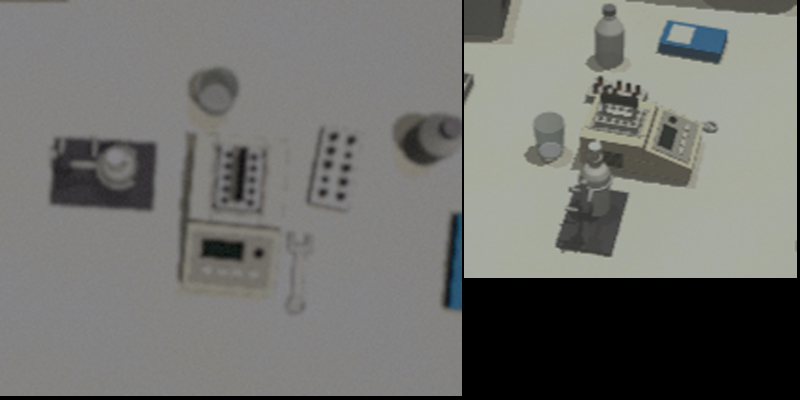

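The top view shows the heater with its panel towards the robot and the black bar at about pixel (298.6, 169). The spray bottle is at the left with its cap at about (243.6, 160.5) and the rod further left. The rack is to the right and the beaker behind. I'll convert these to positions and look closer with the wrist camera.

```bash
cat > h.py <<'E'
from cell import bot
import numpy as np,cv2
from scipy.spatial.transform import Rotation as R
def rot(q): return R.from_quat(np.roll(q,-1))
def quat(r): return np.roll(r.as_quat(),1)
def cam(name):
    k=bot.calibration(name)
    if name!="wrist":
        return k["mtx"],np.array(k["extrinsics"])
    T=np.eye(4);T[:3,:3]=rot(bot.read_tool_rot()).as_matrix();T[:3,3]=bot.read_position()
    return k["mtx"],np.linalg.inv(T@k["hand_eye"])
def plane(K,E,uv,z):
    d=E[:3,:3].T@np.linalg.solve(K,[*uv,1]);c=-E[:3,:3].T@E[:3,3]
    return c+d*(z-c[2])/d[2]
def proj(K,E,p):
    q=K@(E[:3,:3]@np.array(p)+E[:3,3]); return q[:2]/q[2]
def down(a): # tool down, tool y axis (closing) along world direction angle a
    y=np.array([np.cos(a),np.sin(a),0]);z=np.array([0,0,-1.]);x=np.cross(y,z)
    return R.from_matrix(np.c_[x,y,z])
def ray(K,E,uv):
    d=E[:3,:3].T@np.linalg.solve(K,[*uv,1]);return -E[:3,:3].T@E[:3,3],d/np.linalg.norm(d)
def tri(rs):
    A=sum(np.eye(3)-np.outer(d,d) for c,d in rs);b=sum((np.eye(3)-np.outer(d,d))@c for c,d in rs)
    return np.linalg.solve(A,b)
E
python3 - <<'E'
from h import *
K,E=cam("top")
print("cap",plane(K,E,(243.6,160.5),.175),"bar",plane(K,E,(298.6,169),.147))
f=lambda u,v:(u/2.2+190,v/2.2+90)
for p in[(189,135),(288,140)]: print(plane(K,E,f(*p),.085))
for p in[(238,150),(241,198)]: print(plane(K,E,f(*p),.147))
k=bot.calibration("wrist");print(np.round(k["mtx"],1).tolist(),np.round(k["hand_eye"],3).tolist())
print(rot(bot.read_tool_rot()).as_matrix().round(2))
E
```

```text
cap [0.56704108 0.01470518 0.175     ] bar [ 0.54588968 -0.156049    0.147     ]
[ 0.61362221 -0.08614002  0.085     ]
[ 0.60680027 -0.23483315  0.085     ]
[ 0.5801656  -0.15479199  0.147     ]
[ 0.51126123 -0.15893917  0.147     ]
[[336.4, 0.0, 257.9], [0.0, 336.4, 191.9], [0.0, 0.0, 1.0]] [[0.001, -0.946, -0.326, 0.085], [1.0, 0.0, 0.001, 0.0], [-0.001, -0.326, 0.946, -0.143], [0.0, 0.0, 0.0, 1.0]]
[[-0.97  0.23  0.  ]
 [ 0.23  0.97  0.  ]
 [-0.    0.   -1.  ]]
```

```bash
python3 - <<'E'
from h import *
bot.set_gripper(0.0)
bot.move_pose([0.53,-0.07,0.30],quat(down(np.pi/2)))
K,E=cam("wrist");im=bot.camera("wrist");cv2.imwrite("pics/w1.png",im[:,:,::-1]);np.savez("w1.npz",K=K,E=E)
for t in("heater","block","handle","nozzle_top","vial_rack"):
    print(t,[(np.round(d["bbox"]).tolist(),round(d["confidence"],2)) for d in bot.search_frame("wrist",t)[:2]])
print(proj(K,E,[.567,.0147,.175]),proj(K,E,[.546,-.156,.147]),bot.read_position(),bot.read_clock())
E
```

```text
heater [([108.0, 4.0, 144.0, 229.0], 0.64)]
block [([148.0, 128.0, 61.0, 106.0], 0.9), ([40.0, 127.0, 61.0, 101.0], 0.72)]
handle [([141.0, 132.0, 64.0, 100.0], 0.62)]
nozzle_top [([328.0, 206.0, 47.0, 33.0], 0.58), ([147.0, 130.0, 60.0, 101.0], 0.49)]
vial_rack [([37.0, 128.0, 66.0, 100.0], 0.66)]
[353.58400051 224.33186753] [163.80576002 190.87466018] [ 0.53003789 -0.06965655  0.29999056] 4.45
```

View pics/w1.png

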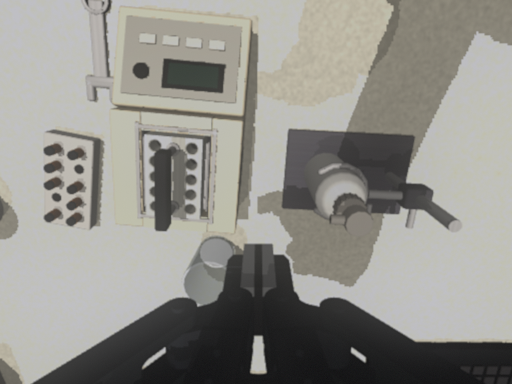

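```bash
python3 - <<'E'
import cv2,numpy as np
im=cv2.imread("pics/w1.png")
a=cv2.resize(im[105:245,100:260],None,fx=4,fy=4,interpolation=2)[:560,:500]
b=cv2.resize(im[185:245,315:375],None,fx=5,fy=5,interpolation=2)
o=np.zeros((560,800,3),np.uint8);o[:a.shape[0],:500]=a;o[:300,500:]=b
cv2.imwrite("pics/c1.png",o)
E
```

```text
(no output)
```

View pics/c1.png

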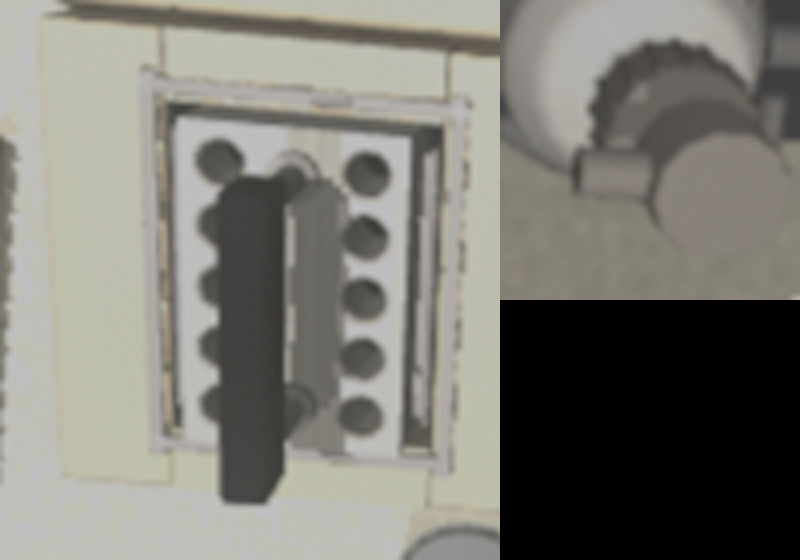

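```bash
python3 - <<'E'
from h import *
d=np.load("w1.npz");K,E=d["K"],d["E"]
print("cap",plane(K,E,(360,223.6),.175))
P=[plane(K,E,(100+u/4,105+v/4),.085) for u,v in[(148,78),(466,103),(447,468),(155,447)]]
print(np.round(P,4),np.mean(P,0))
for a,b in((0,3),(1,2)): v=P[b]-P[a];print(np.degrees(np.arctan2(v[1],v[0])),np.linalg.norm(v))
print(np.linalg.norm(P[1]-P[0]))
print("bar edges top",[plane(K,E,(100+u/4,105+v/4),.147).round(4) for u,v in[(221,195),(220,490),(275,180)]])
E
```

```text
cap [0.56629626 0.0202183  0.175     ]
[[ 0.4934 -0.1958  0.085 ]
 [ 0.4998 -0.1125  0.085 ]
 [ 0.6052 -0.122   0.085 ]
 [ 0.5987 -0.206   0.085 ]] [ 0.54931384 -0.159076    0.085     ]
-5.493472922580377 0.10578691166195031
-5.184215270141049 0.10581849961712012
0.08359984840673668
bar edges top [array([ 0.5109, -0.1605,  0.147 ]), array([ 0.5833, -0.1678,  0.147 ]), array([ 0.5075, -0.1482,  0.147 ])]
```

```bash
python3 - <<'E'
from h import *
q=quat(down(np.pi/2-np.radians(5.3)))
bot.move_pose([0.566,0.020,0.21],q)
bot.move_linear([0.566,0.020,0.180],0.1)
s=bot.move_linear([0.566,0.020,0.1665],0.02,until_force=9)
print(s,bot.read_position(),bot.read_ft_force())
bot.wait(.15)
im=bot.camera("side")
print(bot.read_position(),bot.read_ft_force())
bot.move_linear([0.566,0.020,0.21],0.1)
print(bot.read_ft_force())
bot.move_linear([0.52,-0.08,0.30],0.2)
bot.set_gripper(1.0)
bot.move_pose([0.57,-0.155,0.27],q)
K,E=cam("wrist");im=bot.camera("wrist");np.savez("w2.npz",K=K,E=E)
cv2.imwrite("pics/w2.png",im[:,:,::-1])
print(proj(K,E,[.5493,-.158,.147]),bot.read_clock())
E
```

```text
True [0.56661724 0.01992152 0.16829734] [-1.40811211  0.57889131  7.13205174]
[0.5665907  0.01990541 0.16830784] [-1.07100288 -0.08079772  6.9845849 ]
[ 0.46283763 -0.66508612 -0.3519585 ]
[252.12790015 161.15621682] 9.0583
```

View pics/w2.png

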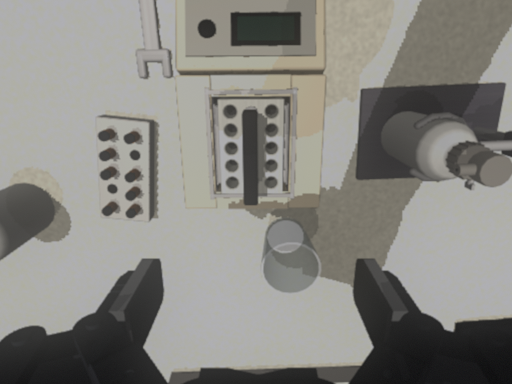

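```bash
python3 - <<'E'
from h import *
d=np.load("w2.npz");K,E=d["K"],d["E"]
A=plane(K,E,(250.5,109),.147);B=plane(K,E,(250.5,205),.147);print(A,B,(A+B)/2,np.degrees(np.arctan2(*(B-A)[1::-1])))
P=[plane(K,E,p,.085) for p in[(207,89),(297,89),(294,198),(210,197)]];m=np.mean(P,0);print(m)
c=np.array([.5493,(m[1]-.159-.158)/3]); print(c)
q=quat(down(np.pi/2-np.radians(5.3)))
bot.move_pose([*c,0.20],q)
bot.move_linear([*c,0.118],0.08,until_force=8)
f0=bot.read_ft_force()
bot.set_gripper(0,grasp_force=80);bot.wait(.2)
print(bot.read_position(),f0,bot.read_ft_force(),bot.read_moment(),bot.read_gripper_width()*85,bot.read_finger_force(),bot.read_clock())
im=bot.camera("wrist");cv2.imwrite("pics/w3.png",im[:,:,::-1])
E
```

```text
[ 0.50836024 -0.15518715  0.147     ] [ 0.58688676 -0.16311482  0.147     ] [ 0.5476235  -0.15915099  0.147     ] -5.76478192483378
[ 0.549153   -0.15902862  0.085     ]
[ 0.5493     -0.15867621]
[ 0.54926745 -0.15996681  0.11842838] [ 0.67952599 -0.05018095  0.83132736] [-1.82650504 -4.54537871  2.9510022 ] [-0.97170957  0.46186217  0.16518511] 10.529131343969176 78.92550587654114 11.5
```

View pics/w3.png

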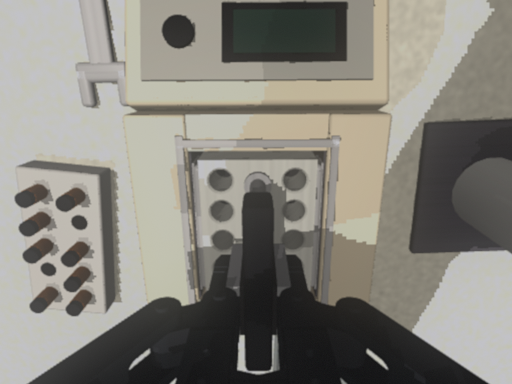

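The fingers hold the bar at its middle (bar at column 258, rows 190–365, pads on both sides at row ~265). The block is seated straight in its well. Now rock it.

```bash
cat > rock.py <<'E'
from h import *
yaw=np.radians(-5.5)
hx=np.array([np.cos(yaw),np.sin(yaw),0]);hy=np.array([-np.sin(yaw),np.cos(yaw),0])
C=np.array([.5493,-.1600])
R0=down(np.pi/2-np.radians(5.3))
def pose(g,phi): # g=(y,z) of handle in heater plane
    r=R.from_rotvec(hx*phi)*R0
    p=np.array([*C,0])+hy*g[0]+np.array([0,0,g[1]])
    return p+r.apply([0,0,bot.grip_depth]),quat(r)
def rotate(g,s,dphi):
    pv=np.array([s*.030,.082]);d=np.array(g)-pv;c,n=np.cos(dphi),np.sin(dphi)
    return pv+[c*d[0]-n*d[1],n*d[0]+c*d[1]]
def go(g,phi,v=.02):
    p,q=pose(g,phi);bot.move_linear(p,v,rotation=q)
def rock(g,phi,target,n=2):
    s=1 if target<phi else -1
    for t in np.linspace(phi,target,n+1)[1:]:
        g=rotate(g,s,t-phi);phi=t;go(g,phi)
        tilt=(rot(bot.read_tool_rot())*R0.inv()).as_rotvec()@hx
        print(round(phi,3),np.round(g*1000,1),"tilt",tilt.round(3),"F",bot.read_ft_force().round(1),"M",bot.read_moment().round(2),"w",round(bot.read_gripper_width()*85,2),bot.read_clock())
    return g,phi
E
python3 - <<'E'
from rock import *
g,phi=np.array([0,.1374]),0.
g,phi=rock(g,phi,-.11);bot.wait(.1)
im=bot.camera("wrist");cv2.imwrite("pics/w4.png",im[:,:,::-1])
np.savez("st.npz",g=g,phi=phi)
E
```

```text
-0.055 [  3.1 139. ] tilt -0.055 F [-0.5 -5.2 -4.5] M [-0.49 -0.19  0.08] w 10.4 11.8167
-0.11 [  6.3 140.4] tilt -0.11 F [ 0.3 -6.  -6.4] M [-0.38 -0.29  0.03] w 10.76 12.1
```

View pics/w4.png

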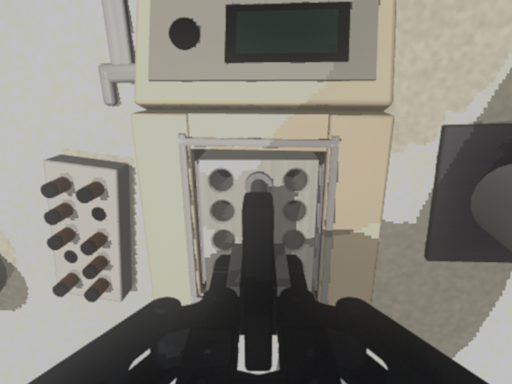

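The holes and bar keep their places relative to the gripper (columns 221/258/295), so the block tips with it. Continue rocking.

```bash
python3 - <<'E'
from rock import *
d=np.load("st.npz");g,phi=d["g"],float(d["phi"])
for t in(.11,-.11):
    g,phi=rock(g,phi,t,3);bot.wait(.15)
im=bot.camera("wrist");cv2.imwrite("pics/w5.png",im[:,:,::-1])
np.savez("st.npz",g=g,phi=phi)
E
```

```text
-0.037 [  1.9 142.9] tilt -0.035 F [  3.6  -1.1 -14.6] M [-0.35 -0.91  0.14] w 10.34 12.5917
0.037 [ -2.7 145. ] tilt 0.037 F [  4.3  -0.4 -19.3] M [-0.57 -1.07  0.08] w 10.75 12.9333
0.11 [ -7.3 146.9] tilt 0.11 F [  5.6  -0.3 -21. ] M [-0.86 -1.11  0.1 ] w 10.63 13.275
0.037 [ -2.5 149.4] tilt 0.035 F [  4.4  -2.5 -23.7] M [-0.98 -1.15 -0.04] w 10.66 13.7917
-0.037 [  2.5 151.6] tilt -0.038 F [  4.7  -4.3 -25.5] M [-0.76 -1.18  0.07] w 10.73 14.1583
-0.11 [  7.7 153.5] tilt -0.114 F [  2.7  -6.7 -20.5] M [-1.14 -0.77  0.12] w 10.5 14.525
```

View pics/w5.png

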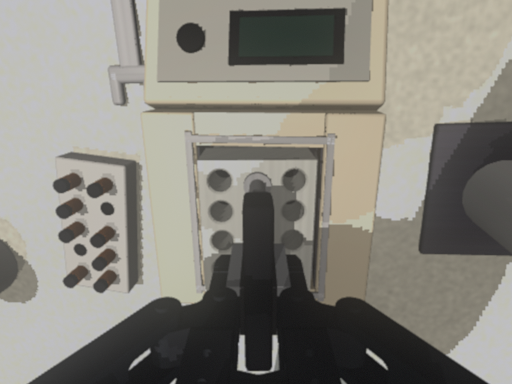

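The block stays fixed in the fingers (holes at 220/293) and has risen about 16 mm. One more rock to the right, then level it and lift it clear.

```bash
python3 - <<'E'
from rock import *
d=np.load("st.npz");g,phi=d["g"],float(d["phi"])
g,phi=rock(g,phi,.11,3);bot.wait(.15)
g,phi=rock(g,phi,0.,1)
g=np.array([0,g[1]+.002]);go(g,0)
print(bot.read_ft_force())
for z in(.170,.185,.200):
    go([0,z],0,.03);print(z,bot.read_position(),bot.read_ft_force().round(1),bot.read_moment().round(2))
bot.wait(.5)
print(bot.read_ft_force(),bot.read_clock(),bot.read_finger_force())
K,E=cam("side");b=bot.camera("side");a=bot.camera("wrist")
print(bot.search_frame("wrist","block")[:1])
o=np.zeros((384,800,3),np.uint8);o[:,:512]=a
o[:,512:]=cv2.resize(b[150:246,220:292],(288,384),interpolation=2)
cv2.imwrite("pics/w6.png",o[:,:,::-1])
E
```

```text
-0.037 [  2.4 156. ] tilt -0.039 F [-1.1 -1.9 -5.1] M [-0.61  0.13  0.01] w 10.57 15.1083
0.037 [ -3.1 158.2] tilt 0.036 F [-0.2  0.5 -7. ] M [-0.05  0.02  0.01] w 10.81 15.4917
0.11 [ -8.8 160. ] tilt 0.109 F [ 0.1  0.1 -6.5] M [-0.31 -0.01  0.01] w 10.58 15.875
0.0 [ -0.  163.7] tilt 0.001 F [ 0.3 -0.4 -6.4] M [-0.02  0.02  0.07] w 10.74 16.5583
[-0.06343141  0.22871462 -7.10678838]
0.17 [ 0.54955578 -0.16025057  0.15163067] [-0.2  0.  -6.7] [ 0.05 -0.01  0.03]
0.185 [ 0.54927672 -0.15998391  0.16637167] [-0.4 -0.3 -6.1] [ 0.02  0.03 -0.01]
0.2 [ 0.54931621 -0.16000784  0.18135416] [ 0.1  0.8 -6.3] [-0.03 -0.03 -0.  ]
[ 4.70967397e-03 -9.74699708e-01 -6.87892800e+00] 18.9 81.66858673095703
[{'bbox': [202.5, 141.6, 118.6, 229.9], 'confidence': 0.72}]
```

View pics/w6.png

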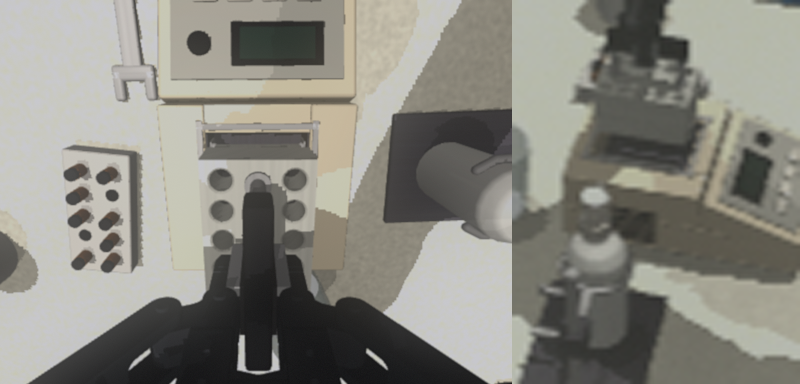

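The block hangs level about 23 mm above the rim, straight over the well. Its holes are at the same columns as at the grasp, and the side view shows a gap. The spray cap is up and the bystanders have not moved.

```bash
python3 - <<'E'
from cell import bot
print(bot.close_job())
E
```

```text
the job is handed in; nothing more can be done
None
```

The job is handed in at about 19 s of the 45 s: I pressed and released the spray cap, rocked the block left, right, left and right by about 6°, and left it hanging level and still about 23 mm above the rim, straight over its well; the hand-in call returned no verdict.

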